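Seat a binocular spacer ring in the fixture's corner pocket

TASK

With a fingertip, gently push the brass spacer ring across the steel fixture plate until it lies against the long rail, well short of the pocket, then keep it pinned to the rail and drag it along into the corner pocket until it is fully home, touching both the rail and the end stop. The ring stays flat on the plate and is only pushed, never pinched or lifted. Leave the screw block, lens, binocular body and shim rack where they are, and finish with the hand clear.

Things in the scene. Friction and masses are not known exactly. Their poses are not given: they have to be found in the camera images.
- spacer_ring: flat brass spacer ring lying on the fixture plate: 64 mm outside diameter, 48 mm hole right through, 12 mm high, about 0.14 kg; its top is 22 mm above the bench. Origin: centre of its underside, z up. A closed fingertip fits into the hole with its end a few mm above the plate, and can push on the inner wall; it can also be pushed from outside.
- fixture: fixed dark steel fixture, cam-locked to the far bench edge. Origin: axis of its clamp post, at bench height; x from the plate towards the post (away from the robot, swung up to 20 degrees either way), y along the rail towards the end stop. Plate 230 x 260 mm (x -310..-80 mm, y -130..130 mm), top 10 mm above the bench. Post and cam at the origin are 70 mm tall.
- rail_face (a point): middle of the top edge of the long rail's face, which looks to the fixture's -x at x = -105 mm. The rail is 240 mm long (fixture y -120..120 mm) and stands 14 mm above the plate. Axes as the fixture's.
- stop_face (a point): point on the top edge of the end stop's face, straight ahead of a ring in the pocket; the face looks to the fixture's -y at y = 100 mm. The stop stands 14 mm above the plate, meets the rail at a right angle and spans fixture x -185..-89 mm. Axes as the fixture's.
- lip_end (a point): top inner corner, at the pocket's mouth, of a low lip facing the rail: 8 mm high above the plate, 8 mm wide, 30 mm long up to the end stop, inner face at fixture x = -174 mm. Rail, stop and lip make the corner pocket, 69 mm wide, 28 mm deep along the lip, open to the fixture's -y.
- pocket_seat (a point): point on the plate (10 mm above the bench) where the centre of the ring's underside lies when the ring touches both rail and end stop; 137 mm to -x and 68 mm to +y from the fixture's origin, axes as the fixture's (+x into the rail, +y into the stop). The rail face and stop face lie 32 mm away from it.
- screw_block: bystander: brass block 30 x 24 x 22 mm with two steel screw heads 6 mm tall on top, loose on the plate's near corner on the end stop's side. Origin: centre of its underside.
- objective_lens: bystander: domed glass lens, 50 mm across, 11 mm high, on a cork mat on the bench to the left. Origin: centre of its underside.
- binocular_body: bystander: brown bakelite binocular body standing on end on the bench to the right, about 68 x 140 x 146 mm. Origin: centre of its underside.
- shim_rack: bystander: chrome rack of seven upright fins, 50 x 120 x 38 mm, loose on the bench to the right. Origin: centre of its underside.
Mind the look-alikes: they are no part of the job. Leave any black or pink look-alike of the spacer_ring alone.

How it is judged (in metres and radians):
On the way, in this order (a step that is already met when the one before it is completed fails the run):
1. the ring lies flat against the rail, at least 30 mm short of its seat in the pocket (x of spacer_ring in the frame of pocket_seat above -0.004 m and y of spacer_ring in the frame of pocket_seat below -0.03 m and z of spacer_ring in the frame of pocket_seat below 0.003 m), for 0.1 s.
2. the ring is in the corner, against rail and end stop (x of spacer_ring in the frame of pocket_seat above -0.003 m and y of spacer_ring in the frame of pocket_seat above -0.003 m and z of spacer_ring in the frame of pocket_seat below 0.003 m), for 0.2 s.
At the end, for the whole second after the job is handed in: The ring lies flat and still on the plate in the corner pocket, within 3 mm of touching the rail and within 3 mm of touching the end stop (x of spacer_ring in the frame of pocket_seat between -0.003 and 0.003 m and y of spacer_ring in the frame of pocket_seat between -0.003 and 0.003 m and z of spacer_ring in the frame of pocket_seat between -0.002 and 0.002 m and angle between spacer_ring's own z axis and vertical below 0.05 rad and linear speed of spacer_ring below 0.01 m/s).
It fails at once if the ring is lifted more than 5 mm off the plate or tipped (z of spacer_ring in the frame of pocket_seat above 0.005 m or angle between spacer_ring's own z axis and vertical above 0.2 rad).
It fails at once if the ring is pinched or pressed hard (over 35 N from the fingers) (contact force between the fingers and spacer_ring above 35 N).
It fails at once if the ring falls off the plate (z of spacer_ring in the frame of pocket_seat below -0.004 m).
It fails at once if the screw block, lens, binocular body or shim rack is moved more than 10 mm (distance of any of screw_block, objective_lens, binocular_body, shim_rack from where it was at the start of the episode above 0.01 m).
It also fails if it takes over 48 s, if anything falls off the work surface, if the arm or the gripper's body presses on something with over 40 N, if the wrist force passes 120 N, or if a joint passes its speed limit or range.

ROBOT

A 6-joint arm with a two-finger parallel gripper is mounted at the origin on the work surface. World frame = base frame: x ahead of the robot, y to its left, z up, the work surface at z = 0. Lengths are in mm, angles in degrees, forces in N, time in s.
With the tool pointing down it reaches from about 350 to 725 mm from the base axis. Payload 4.3 kg.
Tool frame: the origin (TCP) lies at the very end of the fingers, on their centre line; the grasp point (between the pads) lies 19 mm behind it; z points along the fingers, y is the line along which they close (so a half turn about z gives the same grasp; the last joint's range is limited). The gripper opens to 85 mm and grips with 20 to 120 N. Pads are 22 mm wide; open, the fingers measure 114 mm over their backs; the gripper's body (76 mm by 85 mm) begins 54 mm behind the grasp point. The pads swing forward as they close: fully open they stand 13 mm farther back than shut.
Start: joints at [-6.32, 21.618, 4.641, 73.018, 0, 83.68], TCP at [575.04, 0.002, 195.529] pointing down, gripper open.
Joint ranges: [-156.06, 156.06], [-48.1, 94.91], [-58.44, 69.94], [-101.28, 121.22], [-78.64, 73.56], [-180, 180]. Speed limits (degrees/s): [147.25, 147.25, 180, 180, 180, 180].

INTERFACE

Orientations are given as [roll, pitch, yaw] about the fixed x, y, z axes, in that order (R = Rz(yaw) Ry(pitch) Rx(roll)).
In Python, from rig import robot gives the robot as it stands. The module is installed in compiled form; this text tells all that it offers.
- The arm moves only by the tool servo_tool, never from a script. Its arguments are lists of equal length, an entry for each row: "dp": the shift along the tool's x, y, z in mm, a list of three; "yaw": the turn about the tool's z in rad; "jaw": the finger opening in mm, from 0 to 85.4. A call has 1 to 10 rows; each row shifts and turns the commanded pose from where the row before left it, along the tool's axes as they then stand; what a row does not reach is not made up. A row lasts 1/10 s, in which the tool goes at most 50 mm and 8.59 degrees, less where a joint would pass 70% of its speed; a pose out of reach is approached as far as the arm can. A call with a gripper value outside its range is refused whole. The fingers move at their own pace and stop on an object; "squeeze" is the grip in N (left out, the last holds). Time passes only in rows, so rows that do not move let the fingers close. It gives the time, the measured TCP pose, the force, the opening and the grip force at its end, in the units of the state.
- robot.get_obs(): the state, without advancing time (a new reading comes with each control period).
- robot.snapshot(name): name is "scene" or "side" or "wrist"; returns a dict with "image" (480x640x3 uint8, red, green, blue), "vfov" (degrees; the focal length in pixels is half the picture's height over the tangent of half this angle, whatever the lens; pixels are square), "cx", "cy" (the principal point, pixels), "R" (3x3) and "t" (3): a world point X has camera coordinates R X + t. Camera axes: x right, y down, z forward; pixel columns grow to the right and rows downward; lengths in mm; the calibration is good to about 2 mm. A picture is of the moment at which its call begins. There is no depth.
- robot.hand_in(): hands the job in; it is judged then, once.
Trained networks look in a picture, given as the dict that the camera call returned (one of the last four; its "shot" number tells which), for a name from the list of things; names that differ only in an ending like _2 or _b are one class to them, and where a whole thing is asked for, a point or a joint stands for the part that bears it (a point fixed in the world has none). Each returns a list of dicts, best first, with "confidence" (0 to 1); they miss things now and then, are a little off and sometimes report something else, mostly with a low value. They report only what shows in the picture. A call takes as long as a camera call. They do not tell look-alikes from the thing itself.
- robot.recognise(picture, label): "position" ([x, y, z] in mm, in world coordinates, good to about 4 mm: the middle of the surface that is visible of it).
The state is a dict: "time_s": time; "q": joint angles; "joint_velocities": joint speeds; "tau": joint torques, N m; "tcp_pos": TCP position; "orientation": TCP orientation; "wrist_force": force on the tool from outside, world axes, zero at the start; "ft_torque": the same for the moment, N m; "width": finger opening in mm; "grasp_force": force on a finger pad.
Only numpy, scipy, OpenCV 4.12 (cv2) and the standard library are available. Lean on these libraries where they do the work, as an engineer would, in place of code of your own. Each camera call takes 0.05 s, during which the arm holds its last target. There are 200 camera calls.

## Working session

There is one attempt and no reset: what is moved stays moved. The work goes in short steps, Python scripts to look and compute and a tool call to move; the robot and the scene stay as the last step left them, time stands still between calls to the robot, and variables do not carry over. Pictures are saved under pics/ and viewed, at most 10 in all, crops included, and the job is handed in when it is done.

Besides the shell and the picture viewer there is one more tool, called after "Request:" by a JSON object that holds its "fn" and its "kwargs". servo_tool: Moves the arm, as the interface text tells. Its arguments: {"type":"object","properties":{"dp":{"type":"array"},"yaw":{"type":"array"},"jaw":{"type":"array"},"squeeze":{"type":"number"}},"required":["dp","yaw","jaw"]}

```bash
mkdir -p pics; cat > h.py <<'E'
import numpy as np,cv2
from rig import robot
def snap(n,f=None):
    s=robot.snapshot(n)
    if f: cv2.imwrite('pics/'+f,s['image'][:,:,::-1])
    return s
def foc(s): return 240/np.tan(np.radians(s['vfov'])/2)
def ray(s,u,v,z):
    R=np.array(s['R']);t=np.array(s['t']);f=foc(s)
    d=R.T@np.array([(u-s['cx'])/f,(v-s['cy'])/f,1]);c=-R.T@t
    return c+d*(z-c[2])/d[2]
def proj(s,X):
    p=np.array(s['R'])@np.array(X,float)+np.array(s['t']);f=foc(s)
    return p[:2]/p[2]*f+[s['cx'],s['cy']]
E
python3 - <<'E'
from h import *
for n in ['scene','side']:
    s=snap(n,n+'0.png')
    print(n,'cam',-np.array(s['R']).T@s['t'])
    for l in ['spacer_ring','rail_face','stop_face','lip_end','pocket_seat','screw_block','fixture']:
        print(l,[(np.round(d['position']),round(d['confidence'],2),np.round(proj(s,d['position']))) for d in robot.recognise(s,l)])
print(robot.get_obs())
E
```

```text
scene cam [1135.70988473 -509.29855454  874.169113  ]
spacer_ring [(array([ 606., -229.,   12.]), 0.86, array([231., 316.])), (array([554., -56.,  18.]), 0.83, array([284., 253.])), (array([390.,  58.,  12.]), 0.81, array([276., 189.])), (array([ 467., -226.,   10.]), 0.64, array([192., 273.])), (array([614., -32.,   9.]), 0.51, array([312., 266.]))]
rail_face [(array([612., -27.,   5.]), 0.83, array([313., 265.]))]
stop_face [(array([614., -30.,   7.]), 0.84, array([313., 266.]))]
lip_end [(array([611., -30.,  10.]), 0.73, array([312., 264.]))]
pocket_seat [(array([613., -29.,  10.]), 0.89, array([313., 265.]))]
screw_block [(array([503.,  54.,  27.]), 0.63, array([308., 211.])), (array([ 477., -450.,  108.]), 0.18, array([ 73., 309.]))]
fixture [(array([617., -33.,   8.]), 0.92, array([313., 267.]))]
side cam [ 383.62408845 1327.45077451  842.65089754]
spacer_ring [(array([551., -45.,  20.]), 0.7, array([346., 245.])), (array([ 605., -214.,    9.]), 0.55, array([336., 217.])), (array([386.,  62.,  10.]), 0.53, array([405., 276.])), (array([ 456., -208.,   13.]), 0.48, array([386., 
[... 241 characters left out ...]
ture []
{'time_s': 0.8, 'q': array([-6.31959698e+00,  2.16122096e+01,  4.64275776e+00,  7.30161730e+01,
       -1.99686183e-04,  8.36808059e+01]), 'joint_velocities': array([-0.00908639, -0.02880422,  0.12735656,  0.07083905,  0.05532545,
        0.05532286]), 'tau': array([-5.06122396e-04, -4.63466227e+01,  2.70139718e+01, -3.27974465e-05,
       -6.50590664e-05,  3.50965806e-06]), 'tcp_pos': array([ 5.75075429e+02, -2.22973382e-03,  1.95596308e+02]), 'orientation': array([1.79985734e+02, 1.78070694e-03, 8.99995969e+01]), 'wrist_force': array([-0.28760811,  0.03242409, -0.28803964]), 'ft_torque': array([ 0.00389166,  0.05088603, -0.06465501]), 'grasp_force': 0.0, 'width': 85.26296064503303}
```

View pics/scene0.png

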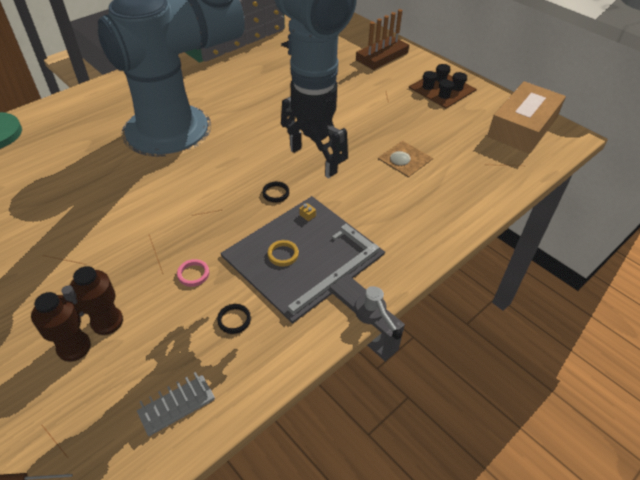

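View pics/side0.png

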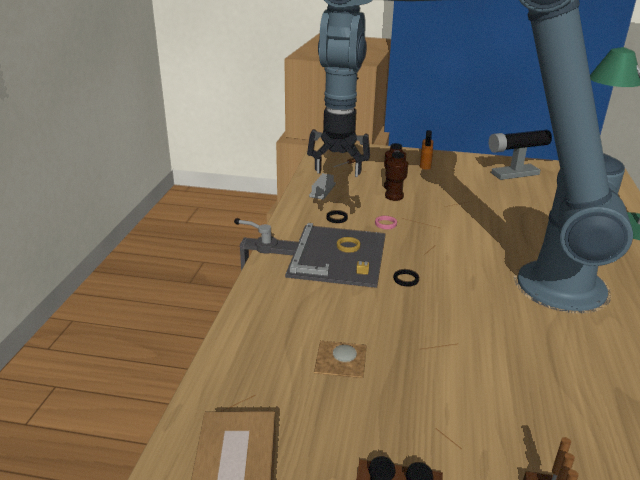

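Scene view: the target is the brass ring at (283,253). Look-alikes are the black rings at (275,191) and (234,319) and the pink ring at (193,272). The plate corners are at about (221,257), (313,199), (384,252) and (293,318), and the pocket is near (350,240). Side view: the brass ring is at (348,244). Next, the wrist view and a close crop.

```bash
python3 - <<'E'
from h import *
w=snap('wrist','w0.png'); s=snap('scene')
print('wcam',-np.array(w['R']).T@w['t'], w['R'])
c=s['image'][180:335,205:405,::-1]
cv2.imwrite('pics/c0.png',cv2.resize(c,None,fx=3.8,fy=3.8,interpolation=cv2.INTER_CUBIC))
for u,v in [(221,257),(313,199),(384,252),(293,318)]: print(ray(s,u,v,10).round())
for l in ['spacer_ring','lip_end','stop_face','rail_face']:
    print(l,[(np.round(d['position']),round(d['confidence'],2)) for d in robot.recognise(w,l)])
E
```

```text
wcam [574.36528693  67.5773419  372.73048275] [[ 9.99999449e-01  5.00961984e-04 -9.22784100e-04]
 [ 7.29397822e-04 -9.63611773e-01  2.67304730e-01]
 [-7.55296115e-04 -2.67305256e-01 -9.63611607e-01]]
[ 472. -158.   10.]
[469. 101.  10.]
[686. 106.  10.]
[ 685. -144.   10.]
spacer_ring [(array([ 603., -205.,   11.]), 0.95), (array([ 466., -211.,   14.]), 0.84), (array([549., -54.,  21.]), 0.69), (array([589.,  -7.,   7.]), 0.27)]
lip_end [(array([592., -11.,   6.]), 0.73)]
stop_face [(array([590., -10.,   8.]), 0.82)]
rail_face [(array([596.,  -4.,   6.]), 0.8)]
```

View pics/w0.png

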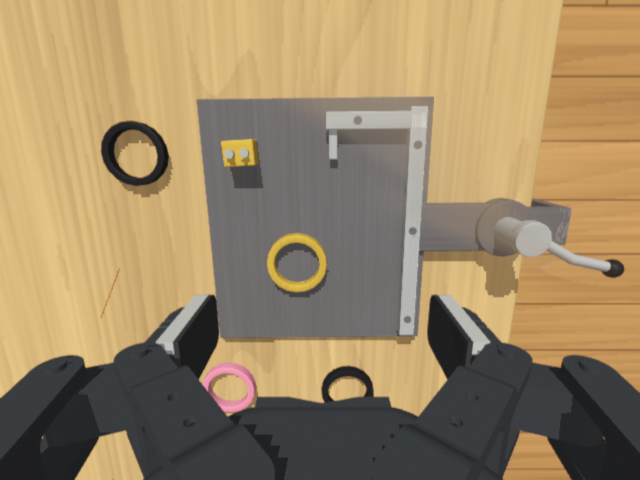

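View pics/c0.png

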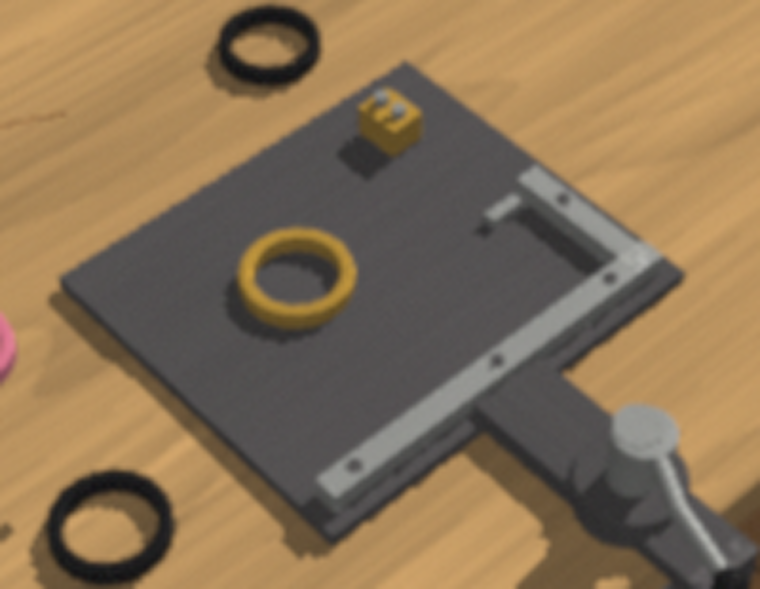

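Wrist view: plate corners (198,99), (434,97), (414,336) and (221,340), rail face edge (411,128)→(400,334), stop edge y≈128, lip end (333,166), and brass ring centre (297,263). The crop confirms that the ring on the plate is brass. Next I fit the fixture pose.

```bash
python3 - <<'E'
from h import *
from scipy.optimize import least_squares as LS
w=snap('wrist'); s=snap('scene')
F=[(-310,130,10),(-80,130,10),(-80,-130,10),(-310,-130,10)]
W=[(198,99),(434,97),(414,336),(221,340)]
F2=F+[(-105,100,24),(-105,-120,24)]
W2=W+[(411,128),(400,334)]
S=[(311.8,196.3),(385,252.4),(291.8,320),(221.3,253.7)]
def T(p,X):
    c,sn=np.cos(p[2]),np.sin(p[2]); X=np.array(X,float)
    return np.array([p[0]+c*X[0]-sn*X[1],p[1]+sn*X[0]+c*X[1],X[2]])
def r(p,a,b):
    o=[]
    if a:
        for f,q in zip(F2,W2): o+=list(proj(w,T(p,f))-q)
    if b:
        for f,q in zip(F,S): o+=list(proj(s,T(p,f))-q)
    return np.array(o)
for a,b in((1,0),(0,1),(1,1)):
    q=LS(r,[770,-25,0],args=(a,b)); print(q.x[:2],np.degrees(q.x[2]),np.round(q.fun,1))
def ring(sn):
    im=cv2.cvtColor(sn['image'],cv2.COLOR_RGB2HSV)
    m=cv2.inRange(im,(15,150,110),(35,255,255))
    return m
p=q.x
for n,sn,c in(('w',w,(297,263)),('s',s,(283,253))):
    m=ring(sn)
    R=np.zeros_like(m); cv2.circle(R,c,42 if n=='w' else 25,255,-1); m&=R
    cs,_=cv2.findContours(m,0,2); k=max(cs,key=cv2.contourArea)
    e=cv2.fitEllipse(cv2.convexHull(k)); print(n,e, 'world',ray(sn,*e[0],18 if n=='s' else 20))
print('seat',T(p,(-137,68,10)))
E
```

```text
[763.22564204 -18.93043238] 0.5599063083354681 [-2.2 -0.5  1.1 -0.9  4.   1.1 -1.5 -1.4 -0.3  0.6 -0.7  2. ]
[769.40743696 -20.30101554] 0.380794055540486 [ 0.4 -0.8  0.8 -0.7  0.3  1.7 -1.5 -1.1]
[763.89337673 -18.88478069] 0.5572704031307583 [-1.5 -0.5  1.8 -0.9  4.5  1.1 -1.  -1.4  0.4  0.5 -0.1  2.  -1.2 -2.3
 -0.9 -2.5 -1.  -0.3 -2.7 -2.6]
w ((296.55694580078125, 262.47900390625), (57.60239791870117, 58.998931884765625), 95.50148010253906) world [546.50836441 -55.08262124  20.        ]
s ((282.6509704589844, 251.81898498535156), (23.04964256286621, 29.933307647705078), 86.61614227294922) world [550.72531543 -57.27163287  18.        ]
seat [626.23848531  47.77953412  10.        ]
```

Request:
{"fn": "servo_tool", "kwargs": {"dp": [[-15,-7,25],[-15,-7,30],[-15,-7,30],[-11,-6,30],[0,0,20],[0,0,0],[0,0,0]], "yaw": [0,0,0,0,0,0,0], "jaw": [0,0,0,0,0,0,0], "squeeze": 20}}

```text
time_s: 1.9
tcp_pos: [548.1, -55.9, 60.9]
orientation: [-180.0, -0.0, 90.0]
wrist_force: [0.1, -0.7, 0.3]
width: 0.0
grasp_force: 0.0
```

```bash
python3 - <<'E'
from h import *
w=snap('wrist','w1.png'); s=snap('scene')
o=robot.get_obs(); print(o['tcp_pos'],o['orientation'],o['width'])
for u,v in []: pass
print(proj(w,o['tcp_pos']),proj(w,[548,-56,22]))
c=s['image'][190:330,220:390,::-1]
cv2.imwrite('pics/both.png',np.hstack([cv2.resize(w['image'][:,:,::-1],(400,300)),cv2.resize(c,(364,300),interpolation=2)]))
E
```

```text
[549.59649195 -56.08345255  62.12602079] [1.79834431e+02 3.31346090e-02 9.00219787e+01] -0.2823144033477215
[327.0412456  274.16811118] [323.8805044  251.50633746]
```

View pics/w1.png

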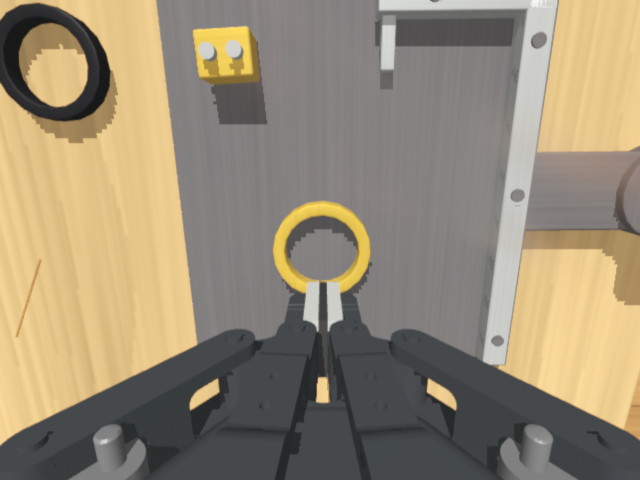

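View pics/both.png

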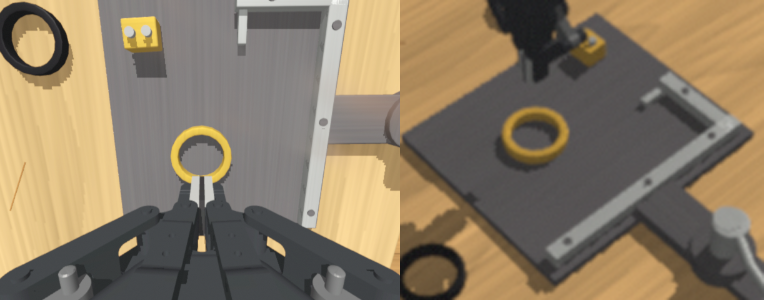

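```bash
python3 - <<'E'
from h import *
w=snap('wrist'); s=snap('scene');d=snap('side')
print('scene tcp',proj(s,[548.1,-55.9,60.9]),'seen tip',ray(s,280.7,226.4,61))
print('side tcp',proj(d,[548.1,-55.9,60.9]))
for z in(50,60,70,80): print(z,ray(w,323,282,z))
for (sn,c,r) in((w,(322,248),58),(s,(283,252),25),(d,(348,244),20)):
    m=cv2.inRange(cv2.cvtColor(sn['image'],cv2.COLOR_RGB2HSV),(15,150,110),(35,255,255))
    R=np.zeros_like(m);cv2.circle(R,c,r,255,-1);m&=R
    k=max(cv2.findContours(m,0,2)[0],key=cv2.contourArea);e=cv2.fitEllipse(cv2.convexHull(k))
    print(e,ray(sn,*e[0],18))
cv2.imwrite('pics/s2.png',np.hstack([cv2.resize(s['image'][200:280,240:320,::-1],(400,400)),cv2.resize(d['image'][190:270,308:388,::-1],(400,400))]))
E
```

```text
scene tcp [281.65668699 236.85451824] seen tip [524.55169688 -38.85980165  61.        ]
side tcp [347.93016996 229.19700888]
50 [549.01044528 -66.22287387  50.        ]
60 [548.97676568 -62.11039009  60.        ]
70 [548.94308608 -57.9979063   70.        ]
80 [548.90940647 -53.88542252  80.        ]
((318.82891845703125, 248.1656036376953), (93.9758071899414, 95.54256439208984), 95.56754302978516) [546.3503701  -55.53428444  18.        ]
((282.5962219238281, 251.79611206054688), (23.166616439819336, 30.0026912689209), 87.27133178710938) [550.60214647 -57.31642263  18.        ]
((348.0364685058594, 244.1925048828125), (14.79454517364502, 22.97804069519043), 93.5119857788086) [545.20153831 -50.72895486  18.        ]
```

View pics/s2.png

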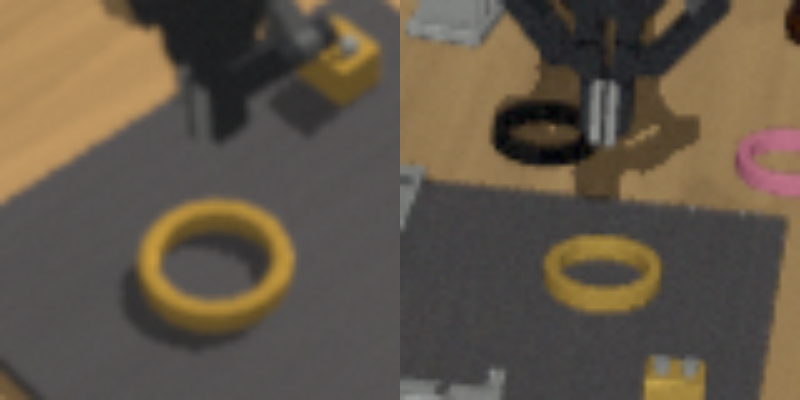

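The pictures put the closed fingertip's visible end about 20 mm above the reported TCP. I'll descend in stages, checking the force.

Request:
{"fn": "servo_tool", "kwargs": {"dp": [[0,-1,15],[0,0,15],[0,0,0],[0,0,0]], "yaw": [0,0,0,0], "jaw": [0,0,0,0]}}

```text
time_s: 2.55
tcp_pos: [547.2, -55.9, 31.1]
orientation: [180.0, 0.0, 90.0]
wrist_force: [0.8, 0.0, 0.3]
width: 0.1
grasp_force: 0.0
```

```bash
python3 - <<'E'
from h import *
w=snap('wrist');s=snap('scene');d=snap('side')
print(proj(s,[547,-56,31]),proj(d,[547,-56,31]))
a=cv2.resize(w['image'][180:330,240:390,::-1],(400,400))
b=[cv2.resize(x,(200,200),interpolation=2) for x in (s['image'][200:280,240:320,::-1],d['image'][190:270,308:388,::-1])]
cv2.imwrite('pics/s3.png',np.hstack([a,np.vstack(b)]))
E
```

```text
[281.76289921 246.35988278] [347.86061402 238.95950359]
```

View pics/s3.png

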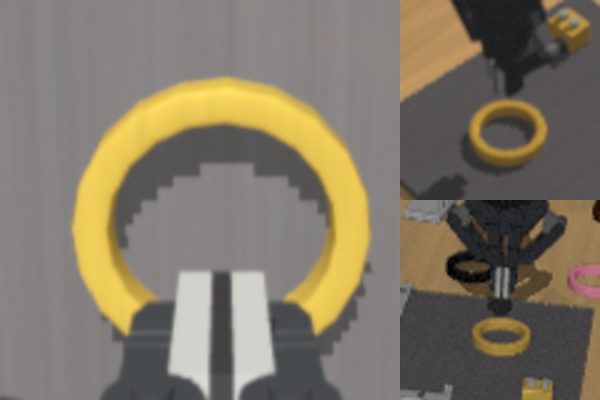

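Request:
{"fn": "servo_tool", "kwargs": {"dp": [[0,0,5],[0,0,5],[0,0,3],[0,0,2],[0,0,0]], "yaw": [0,0,0,0,0], "jaw": [0,0,0,0,0]}}

```text
time_s: 3.2
tcp_pos: [546.6, -55.9, 15.0]
orientation: [-179.9, -0.0, 90.0]
wrist_force: [0.3, -0.0, -0.0]
width: -0.1
grasp_force: 0.0
```

```bash
python3 - <<'E'
from h import *
w=snap('wrist');s=snap('scene');d=snap('side')
print(proj(s,[547,-56,16]),proj(d,[547,-56,16]))
a=cv2.resize(w['image'][180:330,240:390,::-1],(400,400))
b=[cv2.resize(x,(400,400),interpolation=2) for x in (s['image'][212:262,258:308,::-1],d['image'][205:255,323:373,::-1])]
cv2.imwrite('pics/s4.png',cv2.resize(np.hstack([a]+b),(798,266)))
E
```

```text
[282.00317682 251.12317761] [347.62038927 243.77572269]
```

View pics/s4.png

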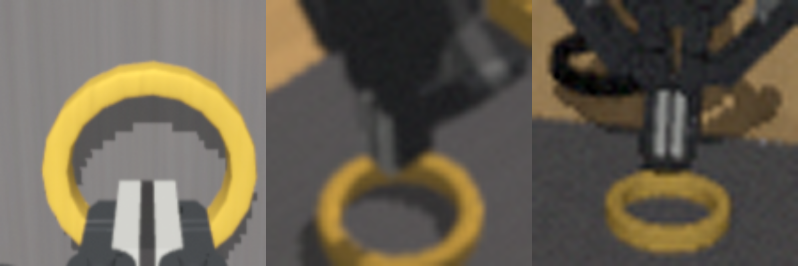

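Force is zero, and both fixed views put the visible tip at about z≈38, centred over the hole. I'll keep descending in small guarded steps.

Request:
{"fn": "servo_tool", "kwargs": {"dp": [[0,0,2],[0,0,2],[0,0,0]], "yaw": [0,0,0], "jaw": [0,0,0]}}

```text
time_s: 3.65
tcp_pos: [546.8, -55.9, 11.2]
orientation: [-180.0, -0.0, 90.0]
wrist_force: [-0.1, 0.5, 0.5]
width: 0.0
grasp_force: 0.0
```

Request:
{"fn": "servo_tool", "kwargs": {"dp": [[0,0,1],[0,0,1],[0,0,0]], "yaw": [0,0,0], "jaw": [0,0,0]}}

```text
time_s: 3.95
tcp_pos: [546.9, -56.0, 9.4]
orientation: [-180.0, -0.0, 90.0]
wrist_force: [-0.5, -0.6, 0.2]
width: -0.1
grasp_force: 0.0
```

No contact with the TCP reading below the plate top, so the tip really is higher than reported. Continuing down.

Request:
{"fn": "servo_tool", "kwargs": {"dp": [[0,0,3],[0,0,3],[0,0,0]], "yaw": [0,0,0], "jaw": [0,0,0]}}

```text
time_s: 4.25
tcp_pos: [546.5, -55.9, 2.9]
orientation: [-179.9, -0.0, 90.0]
wrist_force: [-0.2, -0.1, -0.0]
width: 0.3
grasp_force: 0.0
```

Request:
{"fn": "servo_tool", "kwargs": {"dp": [[0,0,2],[0,0,2],[0,0,0]], "yaw": [0,0,0], "jaw": [0,0,0]}}

```text
time_s: 4.55
tcp_pos: [546.8, -55.9, -0.8]
orientation: [-180.0, -0.0, 90.0]
wrist_force: [-0.2, -0.1, 0.2]
width: -0.2
grasp_force: 0.0
```

```bash
python3 - <<'E'
from h import *
w=snap('wrist');s=snap('scene');d=snap('side')
print(robot.get_obs()['tcp_pos'])
a=cv2.resize(w['image'][180:330,240:390,::-1],(400,400))
b=[cv2.resize(x,(400,400),interpolation=2) for x in (s['image'][212:262,258:308,::-1],d['image'][205:255,323:373,::-1])]
cv2.imwrite('pics/s5.png',cv2.resize(np.hstack([a]+b),(798,266)))
E
```

```text
[ 5.47110772e+02 -5.59894934e+01 -4.44271993e-01]
```

View pics/s5.png

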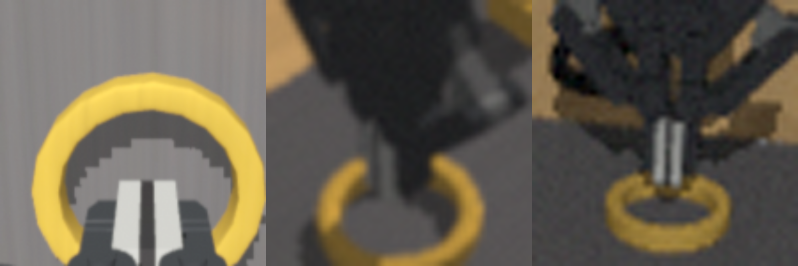

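The tip is now just over the hole and centred in all three views. About 10 mm more to go.

Request:
{"fn": "servo_tool", "kwargs": {"dp": [[0,0,2],[0,0,2],[0,0,0]], "yaw": [0,0,0], "jaw": [0,0,0]}}

```text
time_s: 5.0
tcp_pos: [546.7, -55.9, -4.8]
orientation: [-180.0, -0.0, 90.0]
wrist_force: [-0.4, 0.6, -0.3]
width: 0.1
grasp_force: 0.0
```

Request:
{"fn": "servo_tool", "kwargs": {"dp": [[0,0,2],[0,0,2],[0,0,0]], "yaw": [0,0,0], "jaw": [0,0,0]}}

```text
time_s: 5.3
tcp_pos: [546.8, -55.9, -8.8]
orientation: [-180.0, -0.0, 90.0]
wrist_force: [0.1, 0.0, 0.2]
width: -0.1
grasp_force: 0.0
```

Request:
{"fn": "servo_tool", "kwargs": {"dp": [[0,0,1],[0,0,1],[0,0,0]], "yaw": [0,0,0], "jaw": [0,0,0]}}

```text
time_s: 5.6
tcp_pos: [547.0, -56.0, -10.6]
orientation: [-180.0, -0.0, 90.0]
wrist_force: [0.7, 0.4, 0.1]
width: -0.4
grasp_force: 0.0
```

Request:
{"fn": "servo_tool", "kwargs": {"dp": [[0,0,1],[0,0,1],[0,0,0]], "yaw": [0,0,0], "jaw": [0,0,0]}}

```text
time_s: 5.9
tcp_pos: [546.9, -56.0, -12.6]
orientation: [-180.0, -0.0, 90.0]
wrist_force: [0.0, 0.1, 0.7]
width: -0.1
grasp_force: 0.0
```

Request:
{"fn": "servo_tool", "kwargs": {"dp": [[0,0,1],[0,0,0]], "yaw": [0,0], "jaw": [0,0]}}

```text
time_s: 6.1
tcp_pos: [546.9, -56.0, -13.6]
orientation: [-180.0, -0.0, 90.0]
wrist_force: [0.0, -0.3, 0.5]
width: -0.3
grasp_force: 0.0
```

```bash
python3 - <<'E'
from h import *
w=snap('wrist');s=snap('scene');d=snap('side')
o=robot.get_obs();print(o['tcp_pos'],o['wrist_force'])
a=cv2.resize(w['image'][180:330,240:390,::-1],(400,400))
b=[cv2.resize(x,(400,400),interpolation=2) for x in (s['image'][212:262,258:308,::-1],d['image'][205:255,323:373,::-1])]
cv2.imwrite('pics/s6.png',cv2.resize(np.hstack([a]+b),(798,266)))
E
```

```text
[547.08209997 -56.01408103 -13.45943858] [ 0.31562643 -0.15715192  0.84256998]
```

View pics/s6.png

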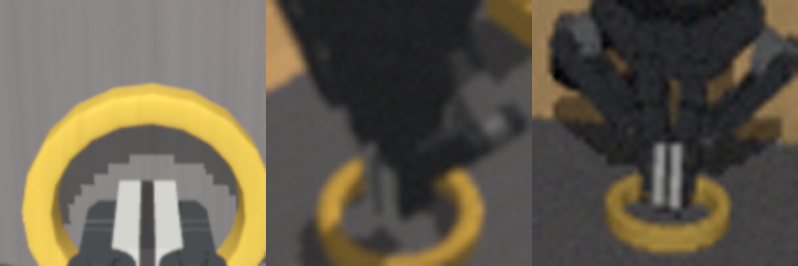

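The finger is inside the hole: side view (668,205 in the crop), scene view (390,215). The ring is untouched. Pictures viewed now stand at 11, one over the limit, so I'll check numerically from here. Pushing in +x towards the rail.

Request:
{"fn": "servo_tool", "kwargs": {"dp": [[0,3,0],[0,3,0],[0,3,0],[0,3,0],[0,3,0],[0,3,0],[0,3,0],[0,3,0],[0,3,0],[0,3,0]], "yaw": [0,0,0,0,0,0,0,0,0,0], "jaw": [0,0,0,0,0,0,0,0,0,0]}}

```text
time_s: 7.25
tcp_pos: [577.3, -56.0, -13.5]
orientation: [180.0, 0.0, 90.0]
wrist_force: [-0.4, 0.2, -0.3]
width: 0.3
grasp_force: 0.0
```

```bash
cat >> h.py <<'E'
def ringpos():
    """ring centre (world) seen by scene and side, fitting model top-edge ellipse via visible hull"""
    out=[]
    for n in('scene','side'):
        sn=robot.snapshot(n)
        m=cv2.inRange(cv2.cvtColor(sn['image'],cv2.COLOR_RGB2HSV),(15,130,90),(35,255,255))
        P=np.array([proj(sn,(x,y,10)) for x,y in((450,-150),(450,120),(680,120),(680,-150))])
        b=proj(sn,(502,60,18)); R=np.zeros_like(m);cv2.fillConvexPoly(R,P.astype(np.int32),255)
        cv2.circle(R,tuple(int(v) for v in b),14,0,-1);m&=R
        pts=np.argwhere(m)[:,::-1]
        if len(pts)<20: out.append(None);continue
        e=cv2.fitEllipse(cv2.convexHull(pts.astype(np.int32)))
        out.append((ray(sn,*e[0],18)[:2].round(1),np.round(e[1],1),len(pts)))
    return out
E
python3 - <<'E'
from h import *
for o in ringpos(): print(o)
o=robot.get_obs();print(o['tcp_pos'],o['wrist_force'])
E
```

```text
(array([551.4, -60.5]), array([25.7, 28.3]), 221)
(array([541.9, -67.7]), array([20. , 27.9]), 195)
[577.69601089 -56.06123516 -13.38473992] [ 0.46462962 -0.69212708  0.29371057]
```

```bash
cat >> h.py <<'E'
from scipy.optimize import minimize
A=np.linspace(0,2*np.pi,60)
def fit(n,x0,save=None):
    sn=robot.snapshot(n); hsv=cv2.cvtColor(sn['image'],cv2.COLOR_RGB2HSV)
    m=cv2.inRange(hsv,(15,130,80),(38,255,255))
    D=cv2.GaussianBlur(m,(0,0),2 if n=='wrist' else 1).astype(np.float32)/255
    r=np.array([25.5,28,30.5])[:,None]
    def sc(p):
        X=np.stack([(p[0]+r*np.cos(A)).ravel(),(p[1]+r*np.sin(A)).ravel(),np.full(180,22.)],1)
        q=X@np.array(sn['R']).T+np.array(sn['t']); q=(q[:,:2]/q[:,2:]*foc(sn)+[sn['cx'],sn['cy']]).astype(np.float32)
        return -float(cv2.remap(D,q[:,0].copy(),q[:,1].copy(),1).mean())
    G=[(sc((x0[0]+i,x0[1]+j)),x0[0]+i,x0[1]+j) for i in range(-30,31,3) for j in range(-20,21,3)]
    g=min(G); o=minimize(sc,g[1:],method='Nelder-Mead',options={'xatol':.1,'fatol':1e-4})
    return o.x.round(1),round(-o.fun,2)
E
python3 - <<'E'
from h import *
for n in('wrist','scene','side'): print(n,fit(n,(565,-56)))
E
```

```text
wrist (array([548., -55.]), np.float64(0.54))
scene (array([555.1, -60.9]), np.float64(0.52))
side (array([543.6, -43.6]), np.float64(0.8))
```

The ring hasn't moved. Triangulating the pad end gives a tip about 35 mm above the TCP, so at TCP −13.5 it passed just over the ring's top. I'll go back over the hole and descend further.

Request:
{"fn": "servo_tool", "kwargs": {"dp": [[0,-10,-2],[0,-10,0],[0,-10,0],[0,0,2],[0,0,2],[0,0,2],[0,0,0]], "yaw": [0,0,0,0,0,0,0], "jaw": [0,0,0,0,0,0,0]}}

```text
time_s: 8.2
tcp_pos: [547.2, -56.0, -17.8]
orientation: [180.0, -0.0, 90.0]
wrist_force: [-0.4, 0.2, -0.1]
width: 0.1
grasp_force: 0.0
```

```bash
python3 - <<'E'
from h import *
for n in('wrist','scene','side'): print(n,fit(n,(550,-56)))
# tip: end of the white pads
for n in('scene','side'):
    s=robot.snapshot(n); c=proj(s,[547,-56,20]).astype(int); im=s['image'].astype(int)
    print(n,c); print(im[c[1]-14:c[1]+12,c[0]-6:c[0]+8].mean(2).astype(int))
E
```

```text
wrist (array([546.3, -55. ]), np.float64(0.65))
scene (array([554.6, -60.8]), np.float64(0.71))
side (array([544.4, -44.9]), np.float64(0.72))
scene [281 249]
[[ 29  32  32  32  33  30  29  27  32  34  32  30  30  33]
 [ 33  32  31  30  29  31  30  30  29  32  30  30  33  32]
 [ 33  30  31  33  32  31  32  29  32  31  33  29  34  32]
 [ 37  34  31  30  33  30  32  31  30  34  30  32  33  34]
 [ 46  35  37  38  32  32  33  32  33  32  31  33  37  40]
 [ 63  51  59  57  36  31  32  30  29  33  30  39  43  45]
 [ 86  73  76  67  41  33  34  34  31  32  33  37  41  38]
 [104  86  77  61  42  34  32  31  32  33  30  34  34  30]
 [112  89  77  58  47  44  34  31  29  31  31  32  32  33]
 [108  84  73  64  62  61  47  37  32  30  31  33  31  31]
 [ 89  73  71  66  69  77  67  50  34  31  33  32  31  31]
 [ 75  70  72  63  70  84  79  59  37  27  31  34  31  32]
 [ 71  70  71  64  69  84  81  62  37  34  30  32  30  32]
 [ 65  66  72  66  69  84  83  66  38  34  35  31  33  33]
 [ 64  72  78  71  69  85  85  70  40  33  32  32  33  34]
 [ 76  83  84  70  66  85  85  70  38  32  32  33  33  3
[... 1443 characters left out ...]
4  46  42  78 143  98  82 141 110  41  42  68  96]
 [ 71  71  43  40  80 138  90  83 138 104  41  41  73  79]
 [ 67  65  61  64  84 122  86  74 138 101  37  49  69  67]
 [ 86  68  69  68  71  68  53  51  81  68  63  59  66  65]
 [106  97  88  71  61  60  64  59  66  64  67  65  66  83]
 [109 113 109  97  98 103  85  90  89  93  94 107 101 106]
 [106 107 112 112 117 117 114 116 115 112 118 121 117 113]
 [103 105 111 116 116 113 117 116 116 114 116 116 113 111]
 [ 90 105 111 111 114 117 113 116 115 113 112 112 109 107]
 [ 75  85  92  99 114 117 114 116 115 114 113 110 107  84]
 [ 69  68  72  76  82  89  83  87  87  85  84  85  83  72]
 [ 67  71  69  69  66  67  71  68  69  68  65  69  65  70]]
```

Request:
{"fn": "servo_tool", "kwargs": {"dp": [[0,0,1],[0,0,1],[0,0,0]], "yaw": [0,0,0], "jaw": [0,0,0]}}

```text
time_s: 8.75
tcp_pos: [546.9, -56.0, -19.7]
orientation: [-180.0, -0.0, 90.0]
wrist_force: [-0.7, 0.7, -0.5]
width: 0.1
grasp_force: 0.0
```

Request:
{"fn": "servo_tool", "kwargs": {"dp": [[0,0,1],[0,0,0]], "yaw": [0,0], "jaw": [0,0]}}

```text
time_s: 8.95
tcp_pos: [546.9, -56.0, -20.6]
orientation: [-180.0, -0.0, 90.0]
wrist_force: [-1.0, -0.2, -0.6]
width: 0.1
grasp_force: 0.0
```

Request:
{"fn": "servo_tool", "kwargs": {"dp": [[0,3,0],[0,3,0],[0,3,0],[0,3,0],[0,0,0]], "yaw": [0,0,0,0,0], "jaw": [0,0,0,0,0]}}

```text
time_s: 9.45
tcp_pos: [559.8, -56.0, -20.3]
orientation: [180.0, 0.0, 90.0]
wrist_force: [0.2, -0.1, 0.4]
width: -0.0
grasp_force: 0.2
```

```bash
python3 - <<'E'
from h import *
for n in('wrist','scene','side'): print(n,fit(n,(550,-56)))
E
```

```text
wrist (array([547.3, -55.1]), np.float64(0.54))
scene (array([554.9, -61.2]), np.float64(0.67))
side (array([544.7, -44.5]), np.float64(0.71))
```

Request:
{"fn": "servo_tool", "kwargs": {"dp": [[0,2,0],[0,2,0],[0,2,0],[0,2,0],[0,0,0]], "yaw": [0,0,0,0,0], "jaw": [0,0,0,0,0]}}

```text
time_s: 10.1
tcp_pos: [567.5, -56.0, -20.5]
orientation: [180.0, 0.0, 90.0]
wrist_force: [0.1, 0.4, 0.6]
width: 0.0
grasp_force: 0.1
```

```bash
python3 - <<'E'
from h import *
for n in('wrist','scene','side'): print(n,fit(n,(555,-56)))
E
```

```text
wrist (array([555.1, -55.1]), np.float64(0.54))
scene (array([562.7, -61.3]), np.float64(0.66))
side (array([552.8, -44.7]), np.float64(0.71))
```

The ring is moving with the finger: all three views show about +8 mm. Contact offset is roughly 12 mm. Continuing towards the rail.

Request:
{"fn": "servo_tool", "kwargs": {"dp": [[0,3,0],[0,4,0],[0,4,0],[0,4,0],[0,4,0],[0,4,0],[0,4,0],[0,4,0],[0,4,0],[0,4,0]], "yaw": [0,0,0,0,0,0,0,0,0,0], "jaw": [0,0,0,0,0,0,0,0,0,0]}}

```text
time_s: 11.25
tcp_pos: [606.3, -56.0, -20.3]
orientation: [-180.0, 0.0, 90.0]
wrist_force: [-3.2, -0.4, 4.9]
width: -0.0
grasp_force: 2.7
```

Request:
{"fn": "servo_tool", "kwargs": {"dp": [[0,4,0],[0,4,0],[0,4,0],[0,4,0],[0,4,0],[0,2,0],[0,0,0]], "yaw": [0,0,0,0,0,0,0], "jaw": [0,0,0,0,0,0,0]}}

```text
time_s: 11.95
tcp_pos: [628.8, -56.0, -20.3]
orientation: [179.9, 0.0, 90.0]
wrist_force: [-2.1, 0.5, 3.9]
width: -0.3
grasp_force: 2.1
```

```bash
python3 - <<'E'
from h import *
for n in('wrist','scene','side'): print(n,fit(n,(615,-56)))
E
```

```text
wrist (array([614.2, -55.1]), np.float64(0.51))
scene (array([621.1, -61. ]), np.float64(0.64))
side (array([610.8, -44.3]), np.float64(0.69))
```

Request:
{"fn": "servo_tool", "kwargs": {"dp": [[0,2,0],[0,2,0],[0,2,0],[0,1,0],[0,0,0]], "yaw": [0,0,0,0,0], "jaw": [0,0,0,0,0]}}

```text
time_s: 12.6
tcp_pos: [634.5, -56.0, -20.4]
orientation: [-179.9, 0.0, 90.0]
wrist_force: [-3.6, -0.1, 5.5]
width: -0.1
grasp_force: 3.1
```

Request:
{"fn": "servo_tool", "kwargs": {"dp": [[0,1,0],[0,1,0],[0,0,0]], "yaw": [0,0,0], "jaw": [0,0,0]}}

```text
time_s: 12.9
tcp_pos: [636.4, -56.0, -20.4]
orientation: [-179.9, 0.0, 90.0]
wrist_force: [-4.4, -0.5, 5.5]
width: 0.1
grasp_force: 3.3
```

```bash
python3 - <<'E'
from h import *
for n in('wrist','scene','side'): print(n,fit(n,(622,-56)))
E
```

```text
wrist (array([621.8, -55.1]), np.float64(0.51))
scene (array([628.5, -60.9]), np.float64(0.62))
side (array([618.1, -43.9]), np.float64(0.7))
```

Request:
{"fn": "servo_tool", "kwargs": {"dp": [[0,1,0],[0,1,0],[0,1,0],[0,0,0]], "yaw": [0,0,0,0], "jaw": [0,0,0,0]}}

```text
time_s: 13.45
tcp_pos: [639.4, -56.0, -20.3]
orientation: [-179.9, 0.0, 90.0]
wrist_force: [-3.3, -0.2, 6.4]
width: 0.0
grasp_force: 3.2
```

Request:
{"fn": "servo_tool", "kwargs": {"dp": [[0,1,0],[0,0,0]], "yaw": [0,0], "jaw": [0,0]}}

```text
time_s: 13.65
tcp_pos: [640.3, -56.0, -20.3]
orientation: [-179.9, 0.0, 90.0]
wrist_force: [-4.0, -0.4, 5.7]
width: -0.3
grasp_force: 3.3
```

Request:
{"fn": "servo_tool", "kwargs": {"dp": [[0,1,0],[0,0,0]], "yaw": [0,0], "jaw": [0,0]}}

```text
time_s: 13.85
tcp_pos: [641.4, -56.0, -20.3]
orientation: [-179.9, 0.0, 90.0]
wrist_force: [-4.2, 0.2, 7.0]
width: 0.0
grasp_force: 3.3
```

Request:
{"fn": "servo_tool", "kwargs": {"dp": [[0,0,-1],[0,0,0]], "yaw": [0,0], "jaw": [0,0]}}

```text
time_s: 14.05
tcp_pos: [642.0, -56.0, -19.9]
orientation: [-180.0, -0.0, 90.0]
wrist_force: [-0.1, 0.1, -0.2]
width: -0.3
grasp_force: 0.3
```

Request:
{"fn": "servo_tool", "kwargs": {"dp": [[0,1,0],[0,0,0]], "yaw": [0,0], "jaw": [0,0]}}

```text
time_s: 14.25
tcp_pos: [642.7, -55.9, -19.9]
orientation: [-179.9, -0.0, 90.0]
wrist_force: [-1.0, 0.4, -0.1]
width: -0.1
grasp_force: 0.5
```

```bash
python3 - <<'E'
from h import *
for n in('wrist','scene','side'): print(n,fit(n,(622,-56)))
E
```

```text
wrist (array([627.8, -54.9]), np.float64(0.51))
scene (array([633.5, -60.1]), np.float64(0.53))
side (array([624. , -43.3]), np.float64(0.7))
```

That force was the tip rubbing on the plate. Raising 2 mm, then creeping on until the rail is felt.

Request:
{"fn": "servo_tool", "kwargs": {"dp": [[0,0,-2],[0,1,0],[0,0,0]], "yaw": [0,0,0], "jaw": [0,0,0]}}

```text
time_s: 14.7
tcp_pos: [643.5, -56.0, -17.6]
orientation: [-179.9, 0.0, 90.0]
wrist_force: [-1.9, -0.5, 0.7]
width: -0.2
grasp_force: 1.2
```

Request:
{"fn": "servo_tool", "kwargs": {"dp": [[0,1,0],[0,0,0]], "yaw": [0,0], "jaw": [0,0]}}

```text
time_s: 14.9
tcp_pos: [643.8, -55.9, -17.8]
orientation: [-179.9, 0.0, 90.0]
wrist_force: [-4.9, -1.9, 2.5]
width: -0.1
grasp_force: 2.3
```

Request:
{"fn": "servo_tool", "kwargs": {"dp": [[0,1,0],[0,0,0]], "yaw": [0,0], "jaw": [0,0]}}

```text
time_s: 15.1
tcp_pos: [643.9, -55.9, -17.9]
orientation: [-179.8, 0.0, 90.0]
wrist_force: [-6.2, -1.9, 3.2]
width: -0.1
grasp_force: 3.1
```

The ring is firmly against the rail. Now dragging in +y, easing x slightly so the contact rolls towards the leading side.

Request:
{"fn": "servo_tool", "kwargs": {"dp": [[2,-0.5,0],[2,-0.5,0],[2,-0.5,0],[2,-0.5,0],[2,-0.5,0]], "yaw": [0,0,0,0,0], "jaw": [0,0,0,0,0]}}

```text
time_s: 15.6
tcp_pos: [643.4, -46.3, -17.6]
orientation: [-180.0, 0.0, 90.0]
wrist_force: [-2.8, -2.5, -0.2]
width: -0.1
grasp_force: 1.9
```

Request:
{"fn": "servo_tool", "kwargs": {"dp": [[3,0,0],[3,0,0],[3,0,0],[3,0,0]], "yaw": [0,0,0,0], "jaw": [0,0,0,0]}}

```text
time_s: 16.0
tcp_pos: [643.4, -33.7, -17.6]
orientation: [-180.0, 0.0, 90.0]
wrist_force: [-3.1, -2.0, -1.4]
width: -0.3
grasp_force: 2.3
```

```bash
python3 - <<'E'
from h import *
for n in('wrist','scene','side'): print(n,fit(n,(628,-45)))
E
```

```text
wrist (array([627.3, -31.5]), np.float64(0.53))
scene (array([633. , -36.6]), np.float64(0.53))
side (array([623.6, -19.9]), np.float64(0.71))
```

The ring follows with about 4 N of contact. Continuing.

Request:
{"fn": "servo_tool", "kwargs": {"dp": [[4,0,0],[4,0,0],[4,0,0],[4,0,0],[4,0,0],[4,0,0],[4,0,0],[4,0,0]], "yaw": [0,0,0,0,0,0,0,0], "jaw": [0,0,0,0,0,0,0,0]}}

```text
time_s: 16.95
tcp_pos: [643.2, -1.7, -17.6]
orientation: [-180.0, 0.0, 90.0]
wrist_force: [-3.6, -2.8, -0.8]
width: -0.0
grasp_force: 2.8
```

Request:
{"fn": "servo_tool", "kwargs": {"dp": [[4,0,0],[4,0,0],[4,0,0],[4,0,0],[4,0,0],[3,0,0]], "yaw": [0,0,0,0,0,0], "jaw": [0,0,0,0,0,0]}}

```text
time_s: 17.55
tcp_pos: [643.0, 21.3, -17.6]
orientation: [-179.9, 0.0, 90.0]
wrist_force: [-4.1, -3.0, 0.5]
width: -0.3
grasp_force: 2.9
```

```bash
python3 - <<'E'
from h import *
for n in('wrist','scene','side'): print(n,fit(n,(628,23)))
E
```

```text
wrist (array([626.7,  23.4]), np.float64(0.53))
scene (array([632.5,  18.4]), np.float64(0.56))
side (array([623.1,  34.4]), np.float64(0.72))
```

Request:
{"fn": "servo_tool", "kwargs": {"dp": [[3,0,0],[3,0,0],[3,0,0],[3,0,0],[3,0,0],[2,0,0],[2,0,0]], "yaw": [0,0,0,0,0,0,0], "jaw": [0,0,0,0,0,0,0]}}

```text
time_s: 18.4
tcp_pos: [642.8, 40.1, -17.6]
orientation: [-179.9, 0.0, 90.0]
wrist_force: [-5.2, -4.1, 0.1]
width: 0.0
grasp_force: 3.1
```

Request:
{"fn": "servo_tool", "kwargs": {"dp": [[2,0,0],[1,0,0],[1,0,0]], "yaw": [0,0,0], "jaw": [0,0,0]}}

```text
time_s: 18.7
tcp_pos: [642.7, 44.0, -17.7]
orientation: [-179.9, 0.0, 90.0]
wrist_force: [-5.0, -3.7, 0.7]
width: 0.1
grasp_force: 3.1
```

Request:
{"fn": "servo_tool", "kwargs": {"dp": [[1,0,0],[1,0,0]], "yaw": [0,0], "jaw": [0,0]}}

```text
time_s: 18.9
tcp_pos: [642.7, 46.0, -17.7]
orientation: [-179.9, 0.0, 90.0]
wrist_force: [-6.0, -3.0, -0.5]
width: -0.1
grasp_force: 3.2
```

```bash
python3 - <<'E'
from h import *
for n in('wrist','scene','side'): print(n,fit(n,(628,46)))
E
```

```text
wrist (array([626.3,  48. ]), np.float64(0.53))
scene (array([632.4,  42.3]), np.float64(0.56))
side (array([623.6,  54.1]), np.float64(0.54))
```

Request:
{"fn": "servo_tool", "kwargs": {"dp": [[1,0,0],[1,0,0],[0,0,0]], "yaw": [0,0,0], "jaw": [0,0,0]}}

```text
time_s: 19.35
tcp_pos: [642.8, 47.4, -17.6]
orientation: [-179.9, 0.1, 90.0]
wrist_force: [-4.8, -5.8, 1.1]
width: 0.3
grasp_force: 3.5
```

Request:
{"fn": "servo_tool", "kwargs": {"dp": [[1,0,0],[1,0,0],[0,0,0]], "yaw": [0,0,0], "jaw": [0,0,0]}}

```text
time_s: 19.65
tcp_pos: [642.8, 48.0, -17.5]
orientation: [-179.9, 0.3, 89.9]
wrist_force: [-5.1, -9.2, 1.0]
width: 0.1
grasp_force: 4.4
```

```bash
python3 - <<'E'
from h import *
for n in('wrist','scene','side'): print(n,fit(n,(628,46)))
E
```

```text
wrist (array([626.4,  49. ]), np.float64(0.51))
scene (array([632.2,  43.6]), np.float64(0.57))
side (array([624. ,  55.2]), np.float64(0.51))
```

Request:
{"fn": "servo_tool", "kwargs": {"dp": [[1,0,0],[1,0,0],[0,0,0],[0,0,0]], "yaw": [0,0,0,0], "jaw": [0,0,0,0]}}

```text
time_s: 20.2
tcp_pos: [642.7, 48.6, -17.4]
orientation: [-179.9, 0.4, 89.9]
wrist_force: [-5.4, -12.2, 1.1]
width: 0.1
grasp_force: 5.3
```

```bash
python3 - <<'E'
from h import *
for n in('wrist','scene','side'): print(n,fit(n,(628,46)))
E
```

```text
wrist (array([626.4,  49. ]), np.float64(0.51))
scene (array([632. ,  44.2]), np.float64(0.57))
side (array([624.1,  54.9]), np.float64(0.5))
```

Home: the ring no longer moves, the force is rising against the stop (12 N), and rail contact is held (5 N). Releasing to the hole centre, then lifting straight out.

Request:
{"fn": "servo_tool", "kwargs": {"dp": [[-2,0,0],[-1,-3,0],[0,-4,0],[0,-4,0],[0,0,0],[0,0,-5],[0,0,-10],[0,0,-20],[0,0,-30],[0,0,-30]], "yaw": [0,0,0,0,0,0,0,0,0,0], "jaw": [0,0,0,0,0,0,0,0,0,0]}}

```text
time_s: 21.35
tcp_pos: [632.6, 49.2, 79.2]
orientation: [180.0, -0.0, 90.0]
wrist_force: [0.5, -0.2, -0.5]
width: 0.0
grasp_force: 0.0
```

Request:
{"fn": "servo_tool", "kwargs": {"dp": [[0,-20,-30],[-20,-20,-20],[-20,-20,0],[-20,0,0],[-20,0,0],[0,0,0]], "yaw": [0,0,0,0,0,0], "jaw": [0,0,0,0,0,0]}}

```text
time_s: 21.95
tcp_pos: [573.3, -33.1, 128.9]
orientation: [179.9, 0.1, 89.8]
wrist_force: [0.1, 0.4, -1.1]
width: -0.3
grasp_force: 0.0
```

```bash
python3 - <<'E'
from h import *
for n in('wrist','scene','side'): print(n,fit(n,(628,46)))
w=robot.snapshot('wrist');im=w['image']
# gaps: sample grey/hue along ring centre line towards rail and stop at z=22
f=fit('wrist',(628,46))[0]
hsv=cv2.cvtColor(im,cv2.COLOR_RGB2HSV)
for ax in(0,1):
    print('xy'[ax],end=' ')
    for d in range(22,48):
        P=[f[0],f[1],22.]; P[ax]+=d; u,v=proj(w,P).round().astype(int); print(d,hsv[v,u].tolist()[1:],end=' ')
    print()
E
```

```text
wrist (array([624.5,  48.1]), np.float64(0.74))
scene (array([631.1,  43.7]), np.float64(0.86))
side (array([622.9,  55.6]), np.float64(0.72))
x 22 [106, 154] 23 [108, 158] 24 [117, 172] 25 [132, 213] 26 [133, 222] 27 [132, 222] 28 [132, 221] 29 [133, 219] 30 [132, 216] 31 [128, 208] 32 [47, 152] 33 [23, 181] 34 [15, 199] 35 [14, 202] 36 [16, 202] 37 [15, 201] 38 [15, 201] 39 [18, 201] 40 [19, 201] 41 [19, 201] 42 [18, 201] 43 [19, 201] 44 [19, 201] 45 [19, 202] 46 [19, 203] 47 [19, 202] 
y 22 [70, 138] 23 [108, 161] 24 [119, 186] 25 [129, 213] 26 [130, 216] 27 [131, 220] 28 [132, 223] 29 [131, 226] 30 [129, 218] 31 [98, 174] 32 [36, 149] 33 [19, 177] 34 [11, 201] 35 [10, 201] 36 [13, 203] 37 [10, 204] 38 [7, 206] 39 [7, 205] 40 [6, 205] 41 [6, 206] 42 [6, 207] 43 [5, 207] 44 [5, 205] 45 [5, 206] 46 [5, 211] 47 [5, 210]
```

In the wrist picture the brass edge meets the light rail and the stop directly, with no dark gap on either side. The hand is clear, so I'm handing in.

```bash
python3 -c "
from rig import robot
print(robot.hand_in())"
```

```text
the job is handed in; nothing more can be done
None
```

The brass ring was pushed flat to the rail, dragged along it into the corner pocket until it met both rail and end stop, and handed in at about 22 s with the hand clear; no verdict came back, and I viewed 11 pictures against the limit of 10.

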